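Set the running clearance of a spindle bearing

TASK

Lift the grey dust cover off the spindle tip it hangs on and stand it upright on the round cork mat, wholly on the mat, without dropping it. Then screw the brass knurled nut under it clockwise all the way down until it bottoms out, and back it off a quarter turn. Finish while still gripping the nut there, so that it cannot turn while a colleague locks it, and leave the other things on the bench where they are.

Things in the scene. Friction and masses are not known exactly. Their poses are not given: they have to be found in the camera images.
- stand: Green bearing stand fixed to the bench. Round foot 90 mm across and 13 mm high, housing 60 mm across up to 33 mm, then a neck 32 mm across up to 62 mm with a steel threaded spindle 16 mm across standing up from it to 98 mm. Origin at the centre of the underside, on the spindle's axis, z up along the spindle. Four white tick marks a quarter turn apart on the foot.
- spindle_tip (a point): Centre of the flat top of the spindle, 98 mm above the bench. The cover's crown rests on it at the start.
- cover_grip (a point): Point on the axis of the cover's handle, 22 mm above the crown and 74 mm above the rim; z along the cover's axis. The handle is an upright round black rod on the crown, 18 mm across and 39 mm high, with a 21 mm bead at its end. The cover starts hanging by its crown on the spindle tip, rim 50 mm above the bench, hiding the nut; it clears the spindle once raised 48 mm.
- cover: The dust cover: loose grey metal bell, about 0.12 kg, skirt 58 mm across, 3 mm wall, open below, inside 52 mm across and 48 mm deep, outer face of the crown 52 mm above the rim. Origin at the centre of its open lower rim, z up along its axis.
- mat: Round cork mat 110 mm across, 4 mm thick, fixed on the bench; origin at the centre of its underside.
- nut_grip (a point): Centre of the brass knurled nut, half-way up, on the spindle's axis. Nut round, 40 mm across, 24 mm high, red mark on its top face; it stays on the spindle. Fully down, its underside is 62 mm and its centre 74 mm above the bench; the spindle then stands 12 mm above it. The neck below is narrower: 29 mm of free depth beside it below the nut.
- nut (a joint): Turn of the nut in rad: 0 = bottomed out on the neck (hard stop), growing counter-clockwise seen from above as it is unscrewed, rising 0.95 mm per rad. Starts at 1.9 to 2.9. Right-hand thread: clockwise from above screws it down. Light friction (0.06 N m); it stays where it is left. A quarter turn is 1.57 rad.
- foam_pad: Small black foam pad 31x34x12 mm, loose; origin at the underside centre. Leave alone.
- tweezers: Steel tweezers 124 mm long, loose on the bench; origin at the underside centre. Leave alone.
- dop_stick: Wooden dop stick 122 mm long, loose on the bench; origin at the underside centre. Leave alone.
- loupe: Folded loupe 25x47x17 mm, loose; origin at the underside centre. Leave alone.
- gem_box: Round clear gem box 44 mm across, 20 mm high, loose; origin at the underside centre. Leave alone.
- stone_parcel: Folded white paper stone parcel 36x54x5 mm, loose; origin at the underside centre. Leave alone.
Not all that is in view belongs to the job. There is more than one size of the mat; the job needs the larger.

How it is judged:
On the way, in this order (a step that is already met when the one before it is completed fails the run):
1. the dust cover is off the spindle and stands upright on the cork mat, let go (horizontal distance between cover and mat below 0.026 m and angle between cover's own z axis and vertical below 0.12 rad and height (world z) of cover below 0.012 m and contact force between cover and mat above 0.2 N and contact force between the fingers and cover below 0.05 N), for 0.2 s.
2. the nut is screwed down until it bottoms out (value of joint nut below 0.08 rad), for 0.2 s.
At the end, for the whole second after the job is handed in: Nut a quarter turn (90 degrees, within 20) above its stop, at rest, gripped by the fingers with at least 3 N, grasp point within 35 mm of its centre. Dust cover upright (within 7 degrees) on the cork mat, centre within 26 mm of the mat centre, not touched (all of step 1 and value of joint nut between 1.221 and 1.921 rad and velocity of joint nut between -0.1 and 0.1 rad/s and contact force between the fingers and nut above 3 N and distance between the grasp point and nut_grip below 0.035 m); the arm keeps its last pose, push and grip.
It fails at once if the dust cover is dropped (falls freely faster than 0.5 m/s, more than about 1 cm) (linear speed of cover above 0.5 m/s and contact force between the fingers and cover below 0.05 N).
It fails at once if a bystander (foam pad, tweezers, dop stick, loupe, gem box, stone parcel) is moved more than 25 mm (distance of any of foam_pad, tweezers, dop_stick, loupe, gem_box, stone_parcel from where it was at the start of the episode above 0.025 m).
It also fails if it takes over 61 s, if anything falls off the work surface, if the arm or the gripper's body presses on something with over 40 N, if the wrist force passes 120 N, or if a joint passes its speed limit or range.

ROBOT

A 6-joint arm with a two-finger parallel gripper is mounted at the origin on a cart in front of the work surface, level with it; the furniture and walls round the work are solid. World frame = base frame: x ahead of the robot, y to its left, z up, the work surface at z = 0. Lengths are in m, angles in rad, forces in N, time in s.
With the tool pointing down it reaches from about 0.35 to 0.775 m from the base axis. Payload 5.5 kg.
Tool frame: the origin (TCP) lies midway between the tips of the shut fingers; the grasp point (between the pads) lies 19 mm behind it; x points along the fingers, y is the direction in which the jaws open and shut, and the axes are right-handed (so a half turn about x gives the same grasp; the last joint's range is limited). The gripper opens to 85 mm and grips with 20 to 120 N. Pads are 22 mm wide; open, the fingers measure 114 mm over their backs; the gripper's body (76 mm by 85 mm) begins 54 mm behind the grasp point. The pads swing forward as they close: fully open they stand 13 mm farther back than shut.
Start: joints at [-1.362, 0.313, 0.046, 1.304, 0, 1.431], TCP at [0.197, -0.54, 0.231] pointing down, gripper open.
Joint ranges: [-2.76, 2.76], [-0.86, 1.69], [-1.03, 1.26], [-2.2, 2.34], [-1.47, 1.5], [-3.14, 3.14]. Speed limits (rad/s): [2.57, 2.57, 3.14, 3.14, 3.14, 3.14].

INTERFACE

Orientations are given as a unit quaternion [w, x, y, z].
In Python, from workcell import env, optics, order, models gives the robot as it stands. The module is installed in compiled form; this text tells all that it offers.
- The arm moves only by the tool servo_tool, never from a script. Its argument "moves" is a list of rows, each a list of 5 numbers: the shift along the tool's x, y, z in cm, then the turn about the tool's x in rad, then the closure, from -1 (fully open) to 1 (shut). A call has exactly 10 rows; each row shifts and turns the commanded pose from where the row before left it, along the tool's axes as they then stand; what a row does not reach is not made up. A row lasts 1/8 s, in which the tool goes at most 62.5 mm and 10.7 degrees, less where a joint would pass 70% of its speed; a pose out of reach is approached as far as the arm can. A call is refused whole if a number of a shift passes 6.25 or a number of a turn 0.188, either way. A call with a gripper value outside its range is refused whole. The fingers move at their own pace and stop on an object; "grip_force" is the grip in N (left out, the last holds). Time passes only in rows, so rows that do not move let the fingers close, or fill a call up. It gives the time, the measured TCP pose, the force and the opening at its end, in the units of the state.
- env.get_state(): the state, without advancing time (a new reading comes with each control period).
- optics.read_camera(name): name is "side" or "top" or "wrist"; returns a dict with "pixels" (384x512x3 uint8, blue, green, red), "vertical_fov" (degrees; the focal length in pixels is half the picture's height over the tangent of half this angle, whatever the lens; pixels are square), "cx", "cy" (the principal point, pixels), "extrinsics" (4x4, takes a point from world to camera coordinates). Camera axes: x right, y up, looking along -z (the intrinsics and any distortion apply to the point x, -y, -z); pixel columns grow to the right and rows downward; lengths in m; the calibration is good to about 2 mm. A picture is of the moment at which its call begins. There is no depth.
- order.hand_in(): hands the job in, once; it reports no verdict.
Trained networks look in a picture, given as the dict that the camera call returned (one of the last four; its "shot" number tells which), for a name from the list of things; names that differ only in an ending like _2 or _b are one class to them, and where a whole thing is asked for, a point or a joint stands for the part that bears it (a point fixed in the world has none). Each returns a list of dicts, best first, with "conf" (0 to 1); they miss things now and then, are a little off and sometimes report something else, mostly with a low value. They report only what shows in the picture. A call takes as long as a camera call. They do not tell look-alikes from the thing itself.
- models.outline_of(name, picture): "pixels" (384x512 bool, what is visible of it) and "location" ([column, row] in pixels, amid what is visible of it).
- models.pinpoint(name, picture): "location" ([column, row] in pixels: a listed point, or the origin of a listed thing).
The state is a dict: "clock": time; "joint_pos": joint angles; "qvel": joint speeds; "tau": joint torques, N m; "tcp_pos": TCP position; "orientation": TCP orientation; "wrist_force": force on the tool from outside, world axes, zero at the start; "ft_torque": the same for the moment, N m; "finger_gap": finger opening in m.
Only numpy, scipy, OpenCV 4.12 (cv2) and the standard library are available. Lean on these libraries where they do the work, as an engineer would, in place of code of your own. Each camera call takes 0.05 s, during which the arm holds its last target.

## Working session

There is one attempt and no reset: what is moved stays moved. The work goes in short steps, Python scripts to look and compute and a tool call to move; the robot and the scene stay as the last step left them, time stands still between calls to the robot, and variables do not carry over. Pictures are saved under pics/ and viewed, and the job is handed in when it is done.

Besides the shell and the picture viewer there is one more tool, called after "Emit:" as name(argument=value, ...), one argument or row to a line, values as JSON. servo_tool: Moves the arm, as the interface text tells. Its arguments: {"type":"object","properties":{"moves":{"type":"array"},"grip_force":{"type":"number"}},"required":["moves"]}

```bash
mkdir -p pics; cat > h.py <<'E'
import numpy as np, cv2
from workcell import env, optics, order, models
def cam(n):
    return optics.read_camera(n)
def save(p,f): cv2.imwrite('pics/'+f,p["pixels"])
def K(p):
    h=p["pixels"].shape[0]; f=h/2/np.tan(np.radians(p["vertical_fov"])/2)
    return f,p["cx"],p["cy"]
def ray(p,uv):
    f,cx,cy=K(p); E=np.array(p["extrinsics"]); R=E[:3,:3];t=E[:3,3]
    d=np.array([(uv[0]-cx)/f,-(uv[1]-cy)/f,-1.]); o=-R.T@t; d=R.T@d
    return o,d/np.linalg.norm(d)
def atz(p,uv,z):
    o,d=ray(p,uv); return o+d*(z-o[2])/d[2]
def proj(p,X):
    f,cx,cy=K(p); E=np.array(p["extrinsics"]); c=E[:3,:3]@np.array(X)+E[:3,3]
    return np.array([cx+f*c[0]/-c[2], cy-f*c[1]/-c[2]])
def tri(rs):
    A=np.zeros((3,3));b=np.zeros(3)
    for o,d in rs:
        M=np.eye(3)-np.outer(d,d);A+=M;b+=M@o
    return np.linalg.solve(A,b)
E
python3 - <<'E'
from h import *
print({k:v for k,v in env.get_state().items()})
P={}
for n in("side","top","wrist"):
    p=cam(n);P[n]=p;save(p,n+"0.png");print(n,[k for k in p if k!='pixels'],p["vertical_fov"],p["cx"],p["cy"],np.round(np.linalg.inv(np.array(p["extrinsics"]))[:3,3],3), {k:p[k] for k in p if k not in('pixels','extrinsics')})
    for t in("stand","cover","mat","cover_grip","spindle_tip"):
        for r in models.pinpoint(t,p): print(n,t,np.round(r["location"],1),round(r["conf"],2))
E
```

```text
{'clock': 0.0, 'joint_pos': array([-1.36162953e+00,  3.14012461e-01,  4.49848459e-02,  1.30357679e+00,
       -2.79118365e-06,  1.43119557e+00]), 'qvel': array([-0.00051093, -0.00013502,  0.00028923, -0.00219071,  0.00078311,
       -0.00017896]), 'tau': array([ 2.15669916e-04, -4.80625212e+01,  2.98533618e+01,  1.94205291e-02,
       -9.57330531e-05,  3.48460631e-06]), 'tcp_pos': array([ 0.19638568, -0.53989352,  0.23040439]), 'orientation': array([-0.12204506, -0.69635904, -0.12332272,  0.69640548]), 'wrist_force': array([0.50251567, 0.02522552, 0.47822197]), 'ft_torque': array([-0.0071294 ,  0.01481424, -0.02941672]), 'finger_gap': 0.08585559619833572}
side ['vertical_fov', 'cx', 'cy', 'extrinsics', 'shot'] 50.87562756919678 257.3723554056431 191.9343384698811 [ 0.318 -0.889  0.739] {'vertical_fov': 50.87562756919678, 'cx': 257.3723554056431, 'cy': 191.9343384698811, 'shot': 1}
side cover [234.3 172.6] 0.92
side mat [260.1 264.4] 0.92
side mat [216.7 156.1] 0.64
side mat [237.8 152.1] 0.19
side cover_grip [234.7 152.7] 0.65
top ['vertical_fov', 'cx', 'cy', 'extrinsics', 'shot'] 47.298295782754764 261.80321728682543 194.95972082223852 [ 0.376 -0.162  1.144] {'vertical_fov': 47.298295782754764, 'cx': 261.80321728682543, 'cy': 194.95972082223852, 'shot': 2}
top stand [198.5 201.7] 0.65
top cover [191.8 198.5] 0.64
top mat [137.9 216.5] 0.94
top mat [312.6 202.8] 0.93
top mat [352.3 186.4] 0.66
top cover_grip [191.8 192.9] 0.97
top spindle_tip [191.8 199. ] 0.8
top spindle_tip [253.8 163.4] 0.73
wrist ['vertical_fov', 'cx', 'cy', 'extrinsics', 'shot'] 61.352637723632164 255.67179352702811 192.40579843092502 [ 0.264 -0.516  0.374] {'vertical_fov': 61.352637723632164, 'cx': 255.67179352702811, 'cy': 192.40579843092502, 'shot': 3}
```

View pics/side0.png

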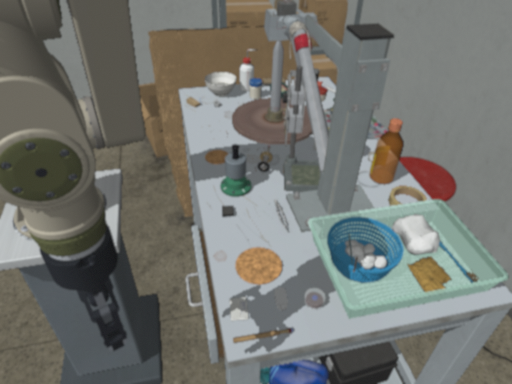

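View pics/top0.png

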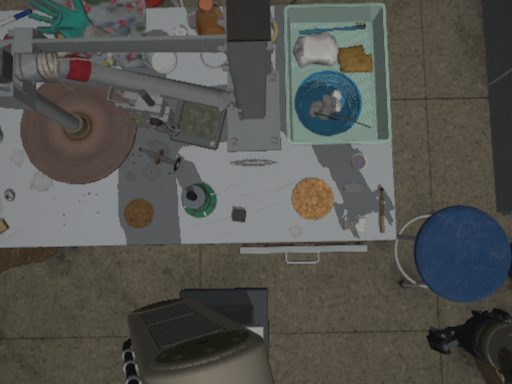

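View pics/wrist0.png

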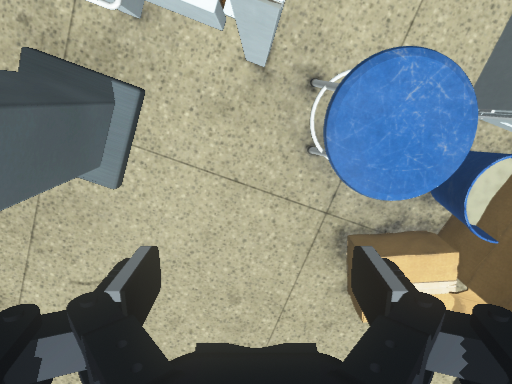

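```bash
python3 - <<'E'
from h import *
P={n:cam(n) for n in("side","top")}
loc={}
for n,p in P.items():
    save(p,n+"1.png")
    for t in("cover","mat","stand"):
        for r in models.outline_of(t,p):
            m=r["pixels"].astype(np.uint8); ys,xs=np.nonzero(m)
            print(n,t,round(r["conf"],2),np.round(r["location"],1),m.sum(),xs.min(),xs.max(),ys.min(),ys.max())
            if t=="mat" and m.sum()>200:
                c=max(cv2.findContours(m,0,1)[0],key=cv2.contourArea)
                b=[atz(p,q[0],0.004)[:2] for q in c]
                c0,r0=cv2.minEnclosingCircle(np.array(b,np.float32)); print("  circle",np.round(c0,4),round(r0,4), np.mean(b,0))
    for t in("cover_grip","cover","spindle_tip","stand"):
        for r in models.pinpoint(t,p)[:1]:
            loc[n,t]=ray(p,r["location"]); print(n,t,np.round(r["location"],1),[np.round(atz(p,r["location"],z),4) for z in {"cover_grip":[.124],"cover":[.05],"spindle_tip":[.098],"stand":[0]}[t]])
for t in("cover_grip","cover"):
    if ("side",t) in loc and("top",t) in loc: print(t,np.round(tri([loc["side",t],loc["top",t]]),4))
for n,p in P.items():
    c={"side":(240,175),"top":(192,198)}[n]
    x,y=c; cr=p["pixels"][y-50:y+50,x-60:x+60]; cv2.imwrite(f'pics/crop_{n}.png',cv2.resize(cr,None,fx=6,fy=6))
E
```

```text
side cover 0.89 [234.9 163.7] 529 224 245 145 177
side mat 0.78 [259.7 264.6] 1352 236 281 247 283
  circle [ 0.4743 -0.2932] 0.0561 [ 0.47351642 -0.29442923]
side mat 0.62 [214.7 154.8] 244 205 226 150 163
  circle [0.443  0.1598] 0.0393 [0.44215379 0.16077613]
side mat 0.28 [236.4 161.6] 544 225 245 144 178
  circle [0.4991 0.1276] 0.0914 [0.49537216 0.11755792]
side stand 0.87 [235.5 187. ] 527 220 251 176 196
side cover_grip [236.8 152. ] [array([ 0.4789, -0.0022,  0.124 ])]
side cover [235.3 172.2] [array([0.4752, 0.0066, 0.05  ])]
side spindle_tip [228.5 214.1] [array([ 0.4193, -0.2102,  0.098 ])]
side stand [234.1 187.5] [array([0.4697, 0.0006, 0.    ])]
top cover 0.68 [357.6 164.3] 205 351 366 153 169
top cover 0.62 [192.4 196.6] 481 181 206 185 207
top mat 0.84 [309.8 199. ] 1418 292 333 177 219
  circle [ 0.4752 -0.2944] 0.0572 [ 0.4755691  -0.29347915]
top mat 0.8 [139.  216.5] 718 124 153 197 227
  circle [0.4472 0.1612] 0.0399 [0.44681945 0.16087871]
top stand 0.94 [204.5 208.9] 472 183 215 184 216
top cover_grip [191.6 196.2] [array([0.4745, 0.0023, 0.124 ])]
top cover [193.5 198.7] [array([0.4753, 0.0094, 0.05  ])]
top spindle_tip [193.1 199.1] [array([0.47  , 0.0029, 0.098 ])]
top stand [199.1 201.2] [array([0.473 , 0.0026, 0.    ])]
cover_grip [0.4773 0.0025 0.1208]
cover [0.4756 0.0098 0.0475]
```

View pics/crop_side.png

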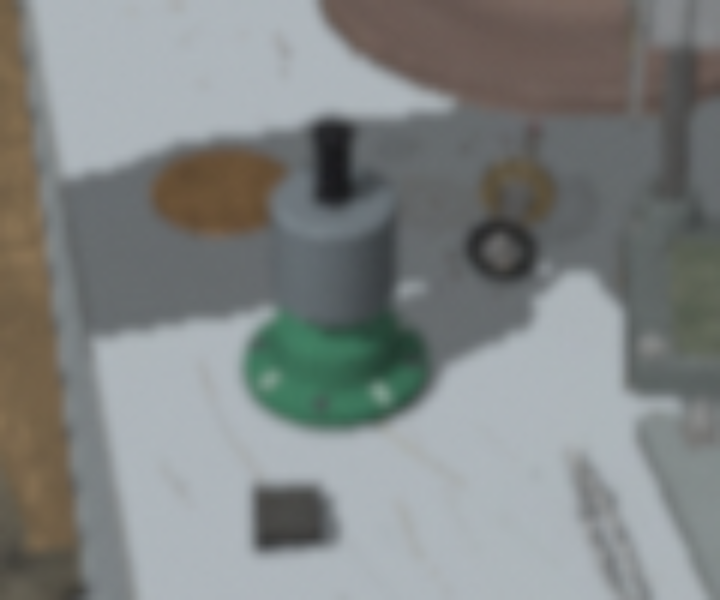

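View pics/crop_top.png

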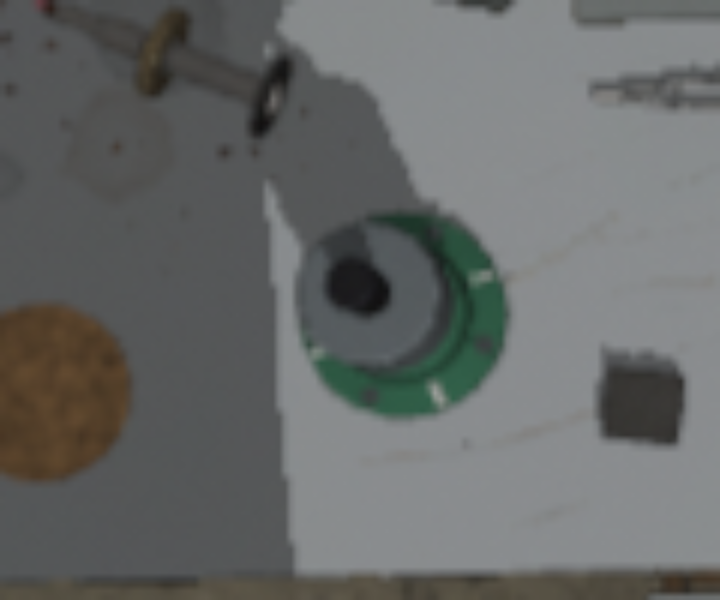

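```bash
python3 - <<'E'
from h import *
from scipy.spatial.transform import Rotation as R
s=env.get_state();q=s["orientation"];M=R.from_quat([q[1],q[2],q[3],q[0]]).as_matrix()
print(M.round(4))
for t in [(0.475,0.004)]:
    print((M.T@(np.array([*t,0.23])-s["tcp_pos"])*100).round(2))
E
```

```text
[[-0.000e+00  3.418e-01 -9.398e-01]
 [-1.000e-04 -9.398e-01 -3.418e-01]
 [-1.000e+00  1.000e-04  0.000e+00]]
[  0.13 -41.65 -44.78]
```

```bash
python3 - <<'E'
from h import *
P={n:cam(n) for n in("side","top")}
print(tri([ray(P["side"],(264,166.7)),ray(P["top"],(177,163.8))]))
E
```

```text
[0.57084962 0.05667597 0.01874674]
```

Emit:
servo_tool(
  moves=[
    [0,-2.6,-2.8,0,-1],
    [0,-2.6,-2.8,0,-1],
    [0,-2.6,-2.8,0,-1],
    [0,-2.6,-2.8,0,-1],
    [0,-2.6,-2.8,0,-1],
    [0,-2.6,-2.8,0,-1],
    [0,-2.6,-2.8,0,-1],
    [0,-2.6,-2.8,0,-1],
    [0,-2.6,-2.8,0,-1],
    [0,-2.6,-2.8,0,-1],
  ],
)

```text
clock: 3.05
tcp_pos: [0.3713, -0.1993, 0.2315]
orientation: [0.123, 0.697, 0.122, -0.696]
wrist_force: [0.8, -0.7, -0.1]
finger_gap: 0.0854
```

Emit:
servo_tool(
  moves=[
    [0,-2.2,-2.4,0,-1],
    [0,-2.2,-2.4,0,-1],
    [0,-2.2,-2.4,0,-1],
    [0,-2.2,-2.4,0,-1],
    [0,-2.2,-2.4,0,-1],
    [0,-2.2,-2.3,0,-1],
    [0,-1.5,-1.6,0,-1],
    [0,-0.8,-0.8,0,-1],
    [0,0,0,0,-1],
    [0,0,0,0,-1],
  ],
)

```text
clock: 4.3
tcp_pos: [0.4745, 0.0018, 0.2312]
orientation: [-0.123, -0.696, -0.122, 0.697]
wrist_force: [0.6, -0.1, 1.1]
finger_gap: 0.0858
```

```bash
python3 - <<'E'
from h import *
p=cam("wrist");save(p,"w1.png");s=env.get_state();print(s["joint_pos"].round(3),s["tcp_pos"])
for t,z in(("cover_grip",.124),("cover",.05)):
    for r in models.pinpoint(t,p): print(t,r["location"],round(r["conf"],2),atz(p,r["location"],z).round(4))
print(proj(p,(.475,.004,.124)),proj(p,(.475,.004,.141)))
E
```

```text
[-0.166  0.119 -0.201  1.251 -0.     2.628] [0.47448118 0.00170751 0.23130213]
cover_grip [254.0, 189.9] 0.72 [0.4754 0.0032 0.124 ]
cover [254.4, 170.5] 0.63 [0.4751 0.0031 0.05  ]
[252.87207952 190.06962764] [252.66893778 196.24130125]
```

View pics/w1.png

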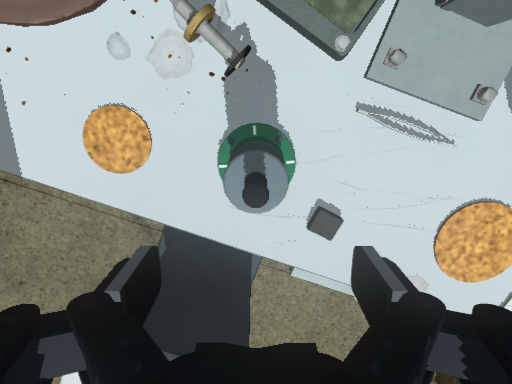

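Emit:
servo_tool(
  moves=[
    [1.5,-0.1,-0.1,0,-1],
    [2.0,0,0,0,-1],
    [2.0,0,0,0,-1],
    [2.0,0,0,0,-1],
    [2.0,0,0,0,-1],
    [1.5,0,0,0,-1],
    [0.9,0,0,0,-1],
    [0.5,0,0,0,-1],
    [0,0,0,0,-1],
    [0,0,0,0,-1],
  ],
)

```text
clock: 5.7
tcp_pos: [0.4758, 0.0036, 0.1078]
orientation: [0.123, 0.697, 0.123, -0.696]
wrist_force: [0.2, 1.0, 0.6]
finger_gap: 0.0854
```

```bash
python3 - <<'E'
from h import *
p=cam("wrist");save(p,"w2.png");s=env.get_state();print(s["tcp_pos"],s["wrist_force"])
for t,z in(("cover_grip",.124),):
    for r in models.pinpoint(t,p): print(t,r["location"],round(r["conf"],2),atz(p,r["location"],z).round(4))
E
```

```text
[0.4758619  0.00358785 0.10783623] [ 0.0038165  -0.42594221 -0.58759473]
cover_grip [257.1, 272.4] 0.95 [0.475  0.0021 0.124 ]
```

View pics/w2.png

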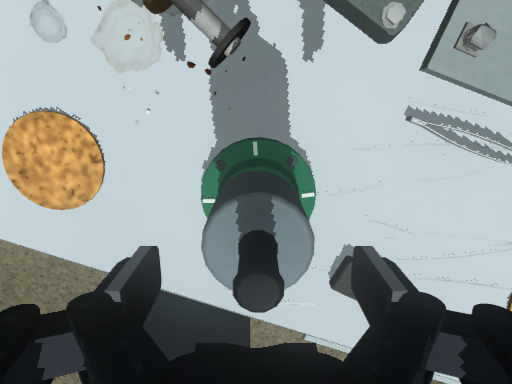

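Emit:
servo_tool(
  moves=[
    [0,0,0,0,0],
    [0,0,0,0,0.3],
    [0,0,0,0,0.5],
    [0,0,0,0,0.7],
    [0,0,0,0,1],
    [0,0,0,0,1],
    [0,0,0,0,1],
    [0,0,0,0,1],
    [0,0,0,0,1],
    [0,0,0,0,1],
  ],
  grip_force=50,
)

```text
clock: 7.05
tcp_pos: [0.4754, 0.0035, 0.1074]
orientation: [0.123, 0.696, 0.123, -0.696]
wrist_force: [-1.0, -0.9, 4.9]
finger_gap: 0.0162
```

Emit:
servo_tool(
  moves=[
    [-0.3,0,0,0,1],
    [-0.5,0,0,0,1],
    [-0.8,0,0,0,1],
    [-1.0,0,0,0,1],
    [-1.2,0,0,0,1],
    [-1.2,0,0,0,1],
    [-1.2,0,0,0,1],
    [-0.8,0,0,0,1],
    [-0.5,0,0,0,1],
    [0,0,0,0,1],
  ],
)

```text
clock: 8.3
tcp_pos: [0.4755, 0.0036, 0.1825]
orientation: [0.123, 0.697, 0.123, -0.696]
wrist_force: [-1.1, -0.9, -1.2]
finger_gap: 0.0167
```

```bash
python3 - <<'E'
from h import *
p=cam("side");save(p,"s2.png");s=env.get_state();print(s["tcp_pos"],s["wrist_force"],s["finger_gap"])
cv2.imwrite('pics/s2c.png',cv2.resize(p["pixels"][100:220,160:320],None,fx=5,fy=5))
E
```

```text
[0.47528338 0.00364879 0.18214928] [-0.52058421 -0.20933989 -1.82260925] 0.016888922456230488
```

View pics/s2c.png

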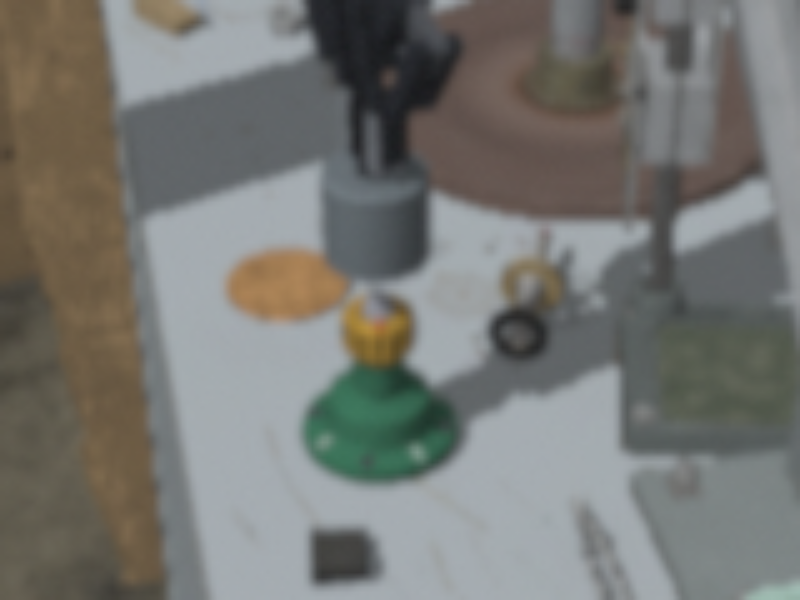

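Emit:
servo_tool(
  moves=[
    [0,1,0.36,0,1],
    [0,2,0.73,0,1],
    [0,3,1.09,0,1],
    [0,4,1.46,0,1],
    [0,4,1.46,0,1],
    [0,4,1.46,0,1],
    [0,4,1.46,0,1],
    [0,3,1.09,0,1],
    [0,2,0.73,0,1],
    [0,1,0.36,0,1],
  ],
)

```text
clock: 9.6
tcp_pos: [0.4748, -0.2954, 0.1819]
orientation: [-0.122, -0.696, -0.123, 0.697]
wrist_force: [0.2, -0.1, -0.8]
finger_gap: 0.0167
```

Emit:
servo_tool(
  moves=[
    [0,0,0,0,1],
    [1,0,0,0,1],
    [1.5,0,0,0,1],
    [2,0,0,0,1],
    [2,0,0,0,1],
    [1.5,0,0,0,1],
    [1.0,0,0,0,1],
    [0.5,0,0,0,1],
    [0,0,0,0,1],
    [0,0,0,0,1],
  ],
)

```text
clock: 10.85
tcp_pos: [0.4756, -0.2947, 0.0879]
orientation: [0.123, 0.697, 0.122, -0.696]
wrist_force: [0.1, 0.2, -2.3]
finger_gap: 0.0165
```

```bash
python3 - <<'E'
from h import *
s=env.get_state();print(s["tcp_pos"],s["wrist_force"],s["finger_gap"],s["joint_pos"].round(2))
p=cam("side");save(p,"s3.png")
q=cam("top")
cv2.imwrite('pics/s3c.png',np.hstack([cv2.resize(p["pixels"][200:300,210:310],None,fx=4,fy=4),cv2.resize(q["pixels"][150:250,260:360],None,fx=4,fy=4)]))
for n,k in(("side",p),("top",q)):
    for t in ("cover","mat"):
        for r in models.pinpoint(t,k)[:2]: print(n,t,r["location"],round(r["conf"],2),atz(k,r["location"],{"cover":.015,"mat":.0}[t]).round(4))
E
```

```text
[ 0.4756017  -0.29472363  0.08792843] [ 0.10328297  0.21640823 -2.25836049] 0.016513623725157276 [-0.7   0.37 -0.24  0.96 -0.    2.09]
side cover [236.8, 189.1] 0.61 [ 0.4728 -0.026   0.015 ]
side cover [258.8, 256.2] 0.59 [ 0.477  -0.2794  0.015 ]
side mat [214.3, 156.5] 0.83 [0.4366 0.1659 0.    ]
side mat [257.7, 263.8] 0.62 [ 0.4724 -0.289   0.    ]
top mat [139.6, 214.8] 0.88 [0.4404 0.1583 0.    ]
top mat [195.9, 198.9] 0.48 [0.4792 0.011  0.    ]
```

View pics/s3c.png

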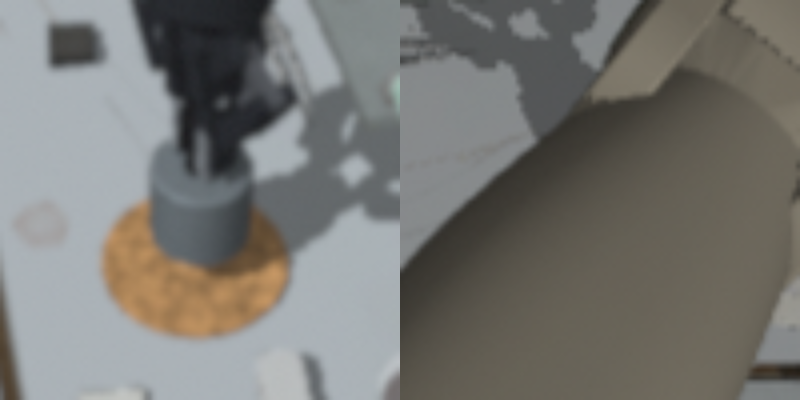

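Emit:
servo_tool(
  moves=[
    [0.6,0,0,0,1],
    [0.7,0,0,0,1],
    [0.5,0,0,0,1],
    [0.3,0,0,0,1],
    [0.2,0,0,0,1],
    [0.1,0,0,0,1],
    [0.1,0,0,0,1],
    [0.1,0,0,0,1],
    [0,0,0,0,1],
    [0,0,0,0,1],
  ],
)

```text
clock: 12.4
tcp_pos: [0.4754, -0.2945, 0.0616]
orientation: [0.123, 0.697, 0.122, -0.696]
wrist_force: [-1.1, 0.7, 1.3]
finger_gap: 0.0169
```

Emit:
servo_tool(
  moves=[
    [0.05,0,0,0,1],
    [0.05,0,0,0,1],
    [0,0,0,0,1],
    [0,0,0,0,0.6],
    [0,0,0,0,0.5],
    [0,0,0,0,0.3],
    [0,0,0,0,0],
    [0,0,0,0,-0.5],
    [0,0,0,0,-1],
    [0,0,0,0,-1],
  ],
)

```text
clock: 13.65
tcp_pos: [0.4752, -0.2944, 0.0603]
orientation: [-0.123, -0.696, -0.123, 0.696]
wrist_force: [-0.7, -0.4, -1.1]
finger_gap: 0.0853
```

```bash
python3 - <<'E'
from h import *
s=env.get_state();print(s["tcp_pos"],s["wrist_force"],s["finger_gap"])
p=cam("wrist");save(p,"w4.png")
q=cam("side")
cv2.imwrite('pics/s4c.png',cv2.resize(q["pixels"][200:300,210:310],None,fx=4,fy=4))
E
```

```text
[ 0.47521671 -0.29436114  0.06028218] [-0.67674081 -0.39970452 -1.09055364] 0.08526076931196012
```

View pics/w4.png

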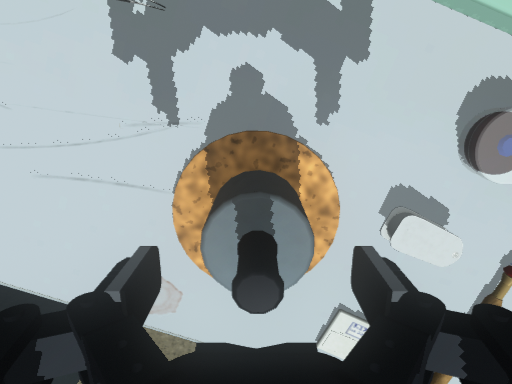

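View pics/s4c.png

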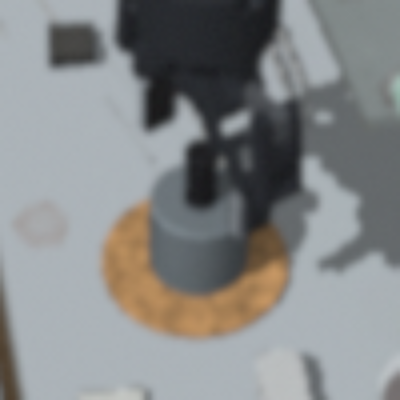

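Emit:
servo_tool(
  moves=[
    [-0.8,0,0,0,-1],
    [-1.5,0,0,0,-1],
    [-1.8,0,0,-0.175,-1],
    [-1.8,0,0,-0.175,-1],
    [-1.8,0,0,-0.175,-1],
    [-1.8,0,0,-0.175,-1],
    [-1.5,0,0,-0.175,-1],
    [-0.8,0,0,-0.175,-1],
    [0,0,0,-0.175,-1],
    [0,0,0,-0.175,-1],
  ],
)

```text
clock: 15.0
tcp_pos: [0.4755, -0.2946, 0.18]
orientation: [0.544, 0.452, 0.543, -0.452]
wrist_force: [-0.2, -0.2, -0.9]
finger_gap: 0.0855
```

Emit:
servo_tool(
  moves=[
    [0,0,0,-0.175,-1],
    [0,0,0,-0.175,-1],
    [0,0,0,-0.175,-1],
    [0,0,0,-0.175,-1],
    [0,0,0,-0.175,-1],
    [0,0,0,-0.175,-1],
    [0,0,0,-0.175,-1],
    [0,0,0,-0.175,-1],
    [0,0,0,-0.175,-1],
    [0,0,0,-0.175,-1],
  ],
)

```text
clock: 16.25
tcp_pos: [0.4754, -0.2945, 0.1797]
orientation: [0.696, -0.128, 0.695, 0.127]
wrist_force: [0.2, 0.1, -0.4]
finger_gap: 0.0852
```

```bash
python3 - <<'E'
from h import *
from scipy.spatial.transform import Rotation as R
s=env.get_state();print(s["tcp_pos"],s["wrist_force"],s["joint_pos"].round(2))
q=s["orientation"];M=R.from_quat([q[1],q[2],q[3],q[0]]).as_matrix();print(M.round(3))
print((M.T@(np.array([.4755,.0036,s["tcp_pos"][2]])-s["tcp_pos"])*100).round(2))
p=cam("top")
cv2.imwrite('pics/t5.png',cv2.resize(p["pixels"][150:250,150:360],None,fx=3.8,fy=3.8))
p=cam("side")
cv2.imwrite('pics/s5.png',cv2.resize(p["pixels"][140:300,180:340],None,fx=3.7,fy=3.7))
E
```

```text
[ 0.4754419  -0.29450562  0.17969897] [ 0.24031838  0.06622658 -0.39178607] [-0.7   0.3  -0.1   1.17 -0.   -1.06]
[[ 0.001 -0.355  0.935]
 [-0.001  0.935  0.355]
 [-1.    -0.001  0.001]]
[-0.03 27.87 10.59]
```

View pics/s5.png

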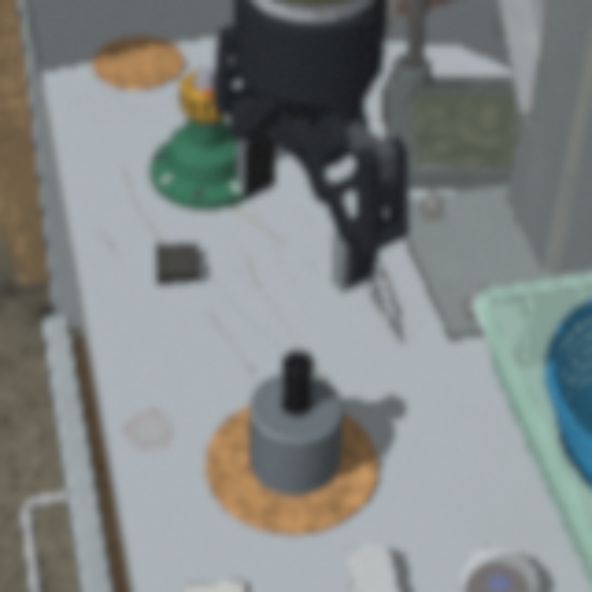

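View pics/t5.png

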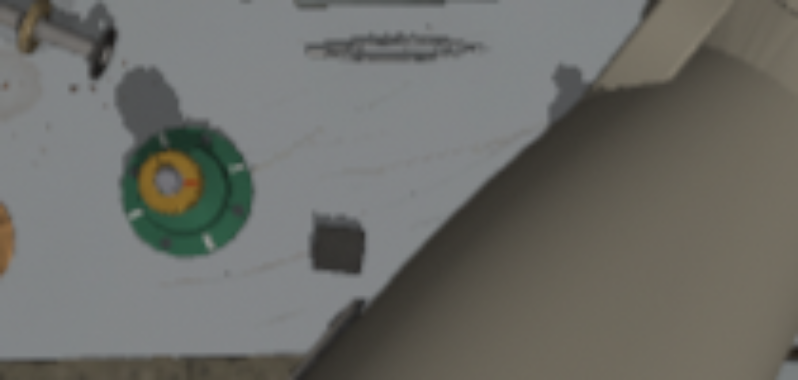

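Emit:
servo_tool(
  moves=[
    [0,1,0.38,0,-1],
    [0,2,0.76,0,-1],
    [0,3,1.14,0,-1],
    [0,4,1.52,0,-1],
    [0,4,1.52,0,-1],
    [0,4,1.52,0,-1],
    [0,4,1.52,0,-1],
    [0,3,1.14,0,-1],
    [0,2,0.76,0,-1],
    [0,0.9,0.34,0,-1],
  ],
)

```text
clock: 17.6
tcp_pos: [0.4761, 0.0062, 0.1784]
orientation: [0.696, -0.126, 0.696, 0.126]
wrist_force: [-1.0, 0.2, 1.5]
finger_gap: 0.0851
```

Emit:
servo_tool(
  moves=[
    [0,0,0,-0.175,-1],
    [0,0,0,-0.175,-1],
    [0,0,0,0,-1],
    [0,0,0,0,-1],
    [0,0,0,0,-1],
    [0,0,0,0,-1],
    [0,0,0,0,-1],
    [0,0,0,0,-1],
    [0,0,0,0,-1],
    [0,0,0,0,-1],
  ],
)

```text
clock: 18.85
tcp_pos: [0.477, 0.0041, 0.1783]
orientation: [0.663, -0.245, 0.663, 0.245]
wrist_force: [-0.2, -0.6, 0.5]
finger_gap: 0.0854
```

```bash
python3 - <<'E'
from h import *
from scipy.spatial.transform import Rotation as R
s=env.get_state();print(s["tcp_pos"],s["wrist_force"],s["joint_pos"].round(3))
q=s["orientation"];M=R.from_quat([q[1],q[2],q[3],q[0]]).as_matrix();print(M.round(3))
p=cam("wrist");save(p,"w6.png")
for t,z in(("nut_grip",.076),("spindle_tip",.098),("stand",0)):
    for r in models.pinpoint(t,p): print(t,r["location"],round(r["conf"],2),atz(p,r["location"],z).round(4))
E
```

```text
[0.47697434 0.00407398 0.17828704] [-0.1615156  -0.57694055  0.45841034] [-0.16   0.149 -0.298  1.123 -0.    -0.867]
[[ 0.   -0.65  0.76]
 [-0.    0.76  0.65]
 [-1.   -0.   -0.  ]]
nut_grip [255.0, 188.3] 0.57 [0.4761 0.0015 0.076 ]
stand [253.9, 164.0] 0.76 [ 0.4736 -0.0022  0.    ]
```

View pics/w6.png

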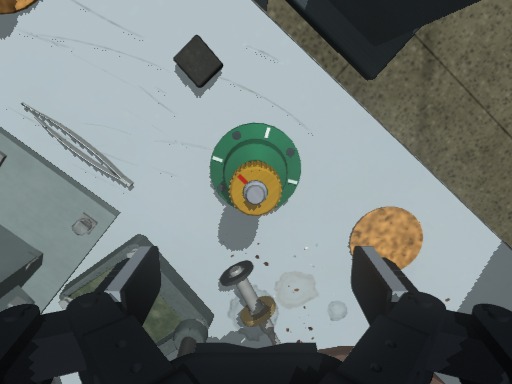

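Emit:
servo_tool(
  moves=[
    [1.0,0,-0.2,0,-1],
    [1.5,0,0,0,-1],
    [1.5,0,0,0,-1],
    [1.0,0,0,0,-1],
    [0.5,0,0,0,-1],
    [0,0,0,0,-1],
    [0,0,0,0,-1],
    [0,0,0,0,-1],
    [0,0,0,0,-1],
    [0,0,0,0,-1],
  ],
)

```text
clock: 20.3
tcp_pos: [0.4755, 0.0028, 0.1234]
orientation: [0.663, -0.245, 0.663, 0.245]
wrist_force: [0.6, -0.5, 0.2]
finger_gap: 0.0853
```

```bash
python3 - <<'E'
from h import *
s=env.get_state();print(s["tcp_pos"],s["wrist_force"],s["joint_pos"].round(3))
p=cam("wrist");save(p,"w7.png")
for t,z in(("nut_grip",.076),("spindle_tip",.098),("stand",0)):
    for r in models.pinpoint(t,p): print(t,r["location"],round(r["conf"],2),atz(p,r["location"],z).round(4))
q=cam("side");k=cam("top")
print(tri([ray(q,(266,156)),ray(k,(159.2,156.6))]))
print(proj(p,(.4755,.003,.098)))
E
```

```text
[0.475493   0.00277057 0.12341774] [ 0.56463233 -0.48951118  0.2302602 ] [-0.163  0.186 -0.396  0.989 -0.    -0.87 ]
nut_grip [254.3, 214.3] 0.84 [0.4761 0.0009 0.076 ]
stand [256.0, 182.8] 0.69 [0.475  0.0015 0.    ]
[0.58883468 0.10170283 0.02462931]
[257.70593579 229.28886308]
```

View pics/w7.png

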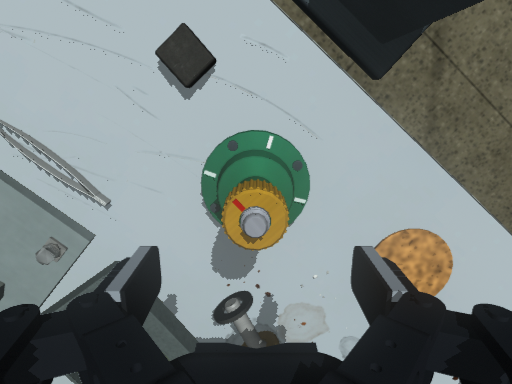

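Emit:
servo_tool(
  moves=[
    [1.0,0,-0.1,0,-1],
    [1.5,0,0,0,-1],
    [1.5,0,0,0,-1],
    [1.2,0,0,0,-1],
    [0.9,0,0,0,-1],
    [0.5,0,0,0,-1],
    [0,0,0,0,-1],
    [0,0,0,0,-0.5],
    [0,0,0,0,-0.2],
    [0,0,0,0,-0.1],
  ],
)

```text
clock: 21.85
tcp_pos: [0.4749, 0.0021, 0.0576]
orientation: [0.664, -0.245, 0.663, 0.245]
wrist_force: [0.2, -0.2, -1.1]
finger_gap: 0.0467
```

```bash
python3 - <<'E'
from h import *
s=env.get_state();print(s["tcp_pos"],s["wrist_force"],s["finger_gap"],s["joint_pos"].round(3))
p=cam("wrist");save(p,"w8.png")
E
```

```text
[0.47490782 0.00210178 0.05758454] [ 0.21542716 -0.2435274  -1.1381299 ] 0.04674219948024064 [-0.165  0.252 -0.494  0.824 -0.    -0.872]
```

View pics/w8.png

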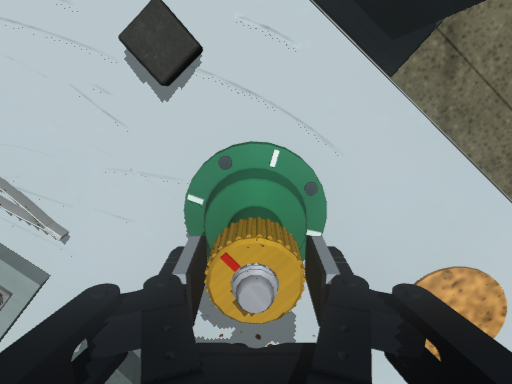

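Emit:
servo_tool(
  moves=[
    [0,0,0,0,0.1],
    [0,0,0,0,0.3],
    [0,0,0,0,1],
    [0,0,0,0,1],
    [0,0,0,0,1],
    [0,0,0,0,1],
    [0,0,0,0.05,1],
    [0.01,0,0,0.1,1],
    [0.01,0,0,0.1,1],
    [0,0,0,0,1],
  ],
  grip_force=40,
)

```text
clock: 23.15
tcp_pos: [0.4753, 0.0016, 0.0575]
orientation: [0.689, -0.161, 0.688, 0.16]
wrist_force: [0.4, -2.6, 5.4]
finger_gap: 0.039
```

```bash
python3 - <<'E'
from h import *
s=env.get_state();print(s["tcp_pos"],s["wrist_force"],s["ft_torque"],s["finger_gap"],s["joint_pos"].round(3))
p=cam("wrist");save(p,"w9.png")
E
```

```text
[0.47525755 0.00160419 0.05747309] [ 0.36737457 -2.55542789  5.37214019] [-0.71164766  0.02219469 -0.04000809] 0.039033749791805475 [-0.165  0.252 -0.494  0.823 -0.001 -0.623]
```

View pics/w9.png

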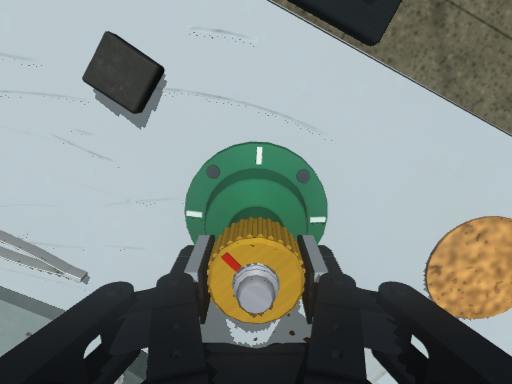

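Emit:
servo_tool(
  moves=[
    [0.014,0,0,0.15,1],
    [0.014,0,0,0.15,1],
    [0.014,0,0,0.15,1],
    [0.014,0,0,0.15,1],
    [0.014,0,0,0.15,1],
    [0.014,0,0,0.15,1],
    [0.014,0,0,0.15,1],
    [0.014,0,0,0.15,1],
    [0.014,0,0,0.15,1],
    [0.014,0,0,0.1,1],
  ],
)

```text
clock: 24.45
tcp_pos: [0.475, 0.0005, 0.0561]
orientation: [0.622, 0.337, 0.621, -0.339]
wrist_force: [-2.0, -7.2, 6.4]
finger_gap: 0.0389
```

```bash
python3 - <<'E'
from h import *
s=env.get_state();print(s["tcp_pos"],s["wrist_force"],s["ft_torque"],s["tau"][5],s["finger_gap"],s["joint_pos"].round(3))
p=cam("wrist");save(p,"w10.png")
E
```

```text
[0.47498145 0.00049744 0.05609108] [-1.9821693  -7.24138339  6.41448679] [-1.53391507  0.27405312  0.03235259] -0.6438764557242393 0.038855604105184335 [-0.166  0.254 -0.496  0.82  -0.004  0.83 ]
```

View pics/w10.png

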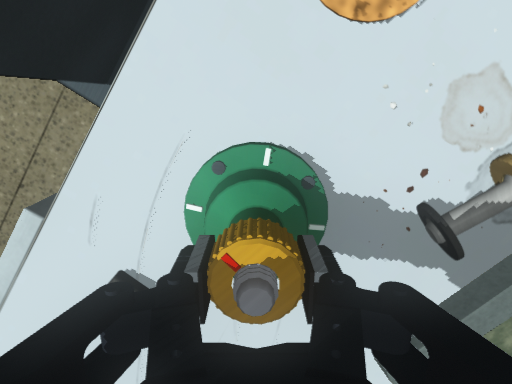

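Emit:
servo_tool(
  moves=[
    [0,-0.03,0.05,0,1],
    [0,-0.03,0.05,0,1],
    [0.01,0,0,0.1,1],
    [0.01,0,0,0.1,1],
    [0.01,0,0,0.1,1],
    [0.01,0,0,0.1,1],
    [0.01,0,0,0.1,1],
    [0,0,0,0,1],
    [0,0,0,0,1],
    [0,0,0,0,1],
  ],
)

```text
clock: 25.75
tcp_pos: [0.4745, 0.0003, 0.0556]
orientation: [0.52, 0.479, 0.519, -0.48]
wrist_force: [-2.4, -3.4, 7.8]
finger_gap: 0.0394
```

```bash
python3 - <<'E'
from h import *
s=env.get_state();print(s["tcp_pos"],s["wrist_force"],s["ft_torque"],s["tau"][5],s["finger_gap"],s["joint_pos"].round(3))
p=cam("wrist");save(p,"w11.png")
E
```

```text
[4.74527690e-01 3.46615487e-04 5.55609334e-02] [-2.37948061 -3.44608086  7.8438257 ] [-0.79062784  0.44723521 -0.04704888] -0.06572702899575233 0.0393509364818488 [-0.168  0.254 -0.496  0.82  -0.002  1.324]
```

View pics/w11.png

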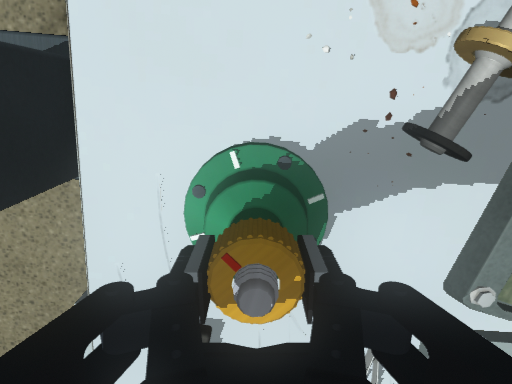

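Emit:
servo_tool(
  moves=[
    [0.006,0,0,0.06,1],
    [0.006,0,0,0.06,1],
    [0.006,0,0,0.06,1],
    [0.006,0,0,0.06,1],
    [0.006,0,0,0.06,1],
    [0,0,0,0,1],
    [0,0,0,0,1],
    [0,0,0,0,1],
    [0,0,0,0,1],
    [0,0,0,0,1],
  ],
)

```text
clock: 27.05
tcp_pos: [0.4743, 0.0003, 0.0553]
orientation: [-0.442, -0.551, -0.442, 0.553]
wrist_force: [-2.8, -3.9, 9.0]
finger_gap: 0.0387
```

```bash
python3 - <<'E'
from h import *
s=env.get_state();print(s["tcp_pos"],s["wrist_force"],s["ft_torque"],s["tau"][5],s["finger_gap"],s["joint_pos"].round(3))
p=cam("wrist");save(p,"w12.png")
E
```

```text
[4.74282850e-01 3.27735418e-04 5.52742435e-02] [-2.77553155 -3.86379884  9.02202407] [-0.78563507  0.59461436 -0.07661276] -0.06694362731650472 0.0387277808545189 [-0.168  0.255 -0.497  0.82  -0.002  1.624]
```

View pics/w12.png

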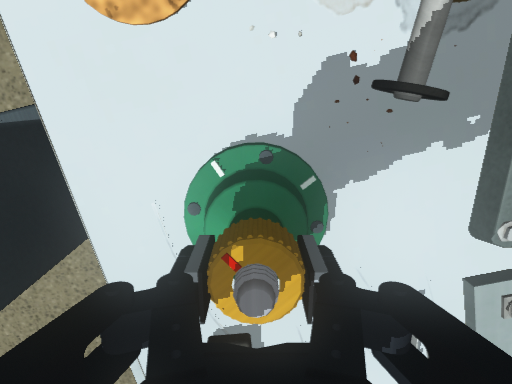

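Emit:
servo_tool(
  moves=[
    [0.006,0,0,0.06,1],
    [0.006,0,0,0.06,1],
    [0.006,0,0,0.06,1],
    [0.006,0,0,0.06,1],
    [0.006,0,0,0.06,1],
    [0,0,0,0,1],
    [0,0,0,0,1],
    [0,0,0,0,1],
    [0,0,0,0,1],
    [0,0,0,0,1],
  ],
)

```text
clock: 28.35
tcp_pos: [0.4748, 0.0018, 0.055]
orientation: [0.355, 0.612, 0.356, -0.611]
wrist_force: [-1.7, 0.9, 7.0]
finger_gap: 0.0389
```

```bash
python3 - <<'E'
from h import *
s=env.get_state();print(s["tcp_pos"],s["wrist_force"],s["ft_torque"],s["tau"][5],s["finger_gap"],s["joint_pos"].round(3))
p=cam("wrist");save(p,"w13.png")
E
```

```text
[0.47484661 0.00176297 0.05501731] [-1.66713695  0.87039297  7.04865845] [0.12084306 0.20462662 1.11310669] 1.0998038202524185 0.03886223184534734 [-1.660e-01  2.550e-01 -4.970e-01  8.180e-01  1.000e-03  1.921e+00]
```

View pics/w13.png

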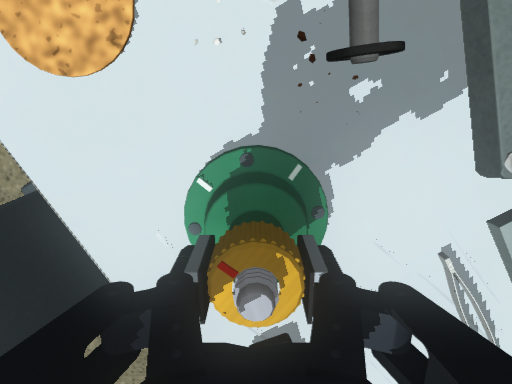

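Emit:
servo_tool(
  moves=[
    [-0.005,0,0,-0.05,1],
    [-0.015,0,0,-0.16,1],
    [-0.015,0,0,-0.16,1],
    [-0.015,0,0,-0.16,1],
    [-0.015,0,0,-0.16,1],
    [-0.015,0,0,-0.16,1],
    [-0.015,0,0,-0.16,1],
    [-0.015,0,0,-0.16,1],
    [-0.015,0,0,-0.16,1],
    [-0.015,0,0,-0.16,1],
  ],
)

```text
clock: 29.65
tcp_pos: [0.4739, 0.0016, 0.0563]
orientation: [0.675, 0.208, 0.677, -0.207]
wrist_force: [-4.2, 0.4, 9.7]
finger_gap: 0.0387
```

Emit:
servo_tool(
  moves=[
    [-0.01,0,0,-0.1,1],
    [0,0,0,0,1],
    [0,0,0,0,1],
    [0,0,0,0,1],
    [0,0,0,0,1],
    [0,0,0,0,1],
    [0,0,0,0,1],
    [0,0,0,0,1],
    [0,0,0,0,1],
    [0,0,0,0,1],
  ],
)

```text
clock: 30.9
tcp_pos: [0.4739, 0.0015, 0.0564]
orientation: [0.685, 0.175, 0.686, -0.175]
wrist_force: [-3.4, -0.2, 10.2]
finger_gap: 0.0389
```

```bash
python3 - <<'E'
from h import *
s=env.get_state();print(s["tcp_pos"],s["wrist_force"],s["ft_torque"],s["tau"][5],s["qvel"].round(4),s["finger_gap"],s["joint_pos"].round(3))
p=cam("wrist");save(p,"w14.png")
a=[]
for n in(12,13,14):
    im=cv2.imread(f"pics/w{n}.png")[230:340,195:315]
    hsv=cv2.cvtColor(im,cv2.COLOR_BGR2HSV)
    m=((hsv[...,0]<7)|(hsv[...,0]>173))&(hsv[...,1]>170)&(hsv[...,2]>100)
    ys,xs=np.nonzero(m);print(n,len(xs),xs.mean()+195,ys.mean()+230)
    a.append(cv2.resize(im,None,fx=2.2,fy=2.2))
cv2.imwrite("pics/cmp.png",np.hstack(a))
q=cam("side");cv2.imwrite('pics/s14.png',cv2.resize(q["pixels"][140:300,180:340],None,fx=3.7,fy=3.7))
E
```

```text
[0.4738522  0.00153494 0.05644112] [-3.44663935 -0.15241593 10.16026522] [0.03363922 0.75917279 0.07064366] 0.048292038263753057 [ 0.0008  0.0015  0.0014 -0.0017 -0.0002 -0.0001] 0.038916764918503724 [-0.167  0.253 -0.496  0.823  0.001  0.333]
12 149 230.83221476510067 261.9865771812081
13 137 227.0729927007299 269.5255474452555
14 146 228.0753424657534 268.4246575342466
```

View pics/cmp.png

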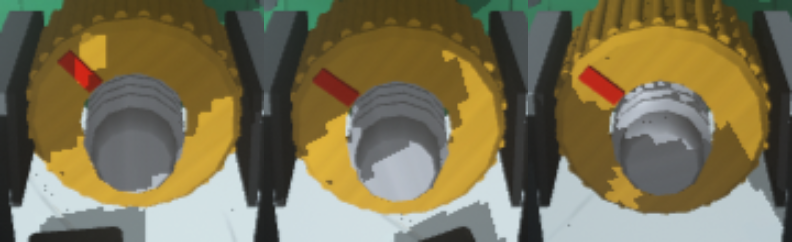

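View pics/s14.png

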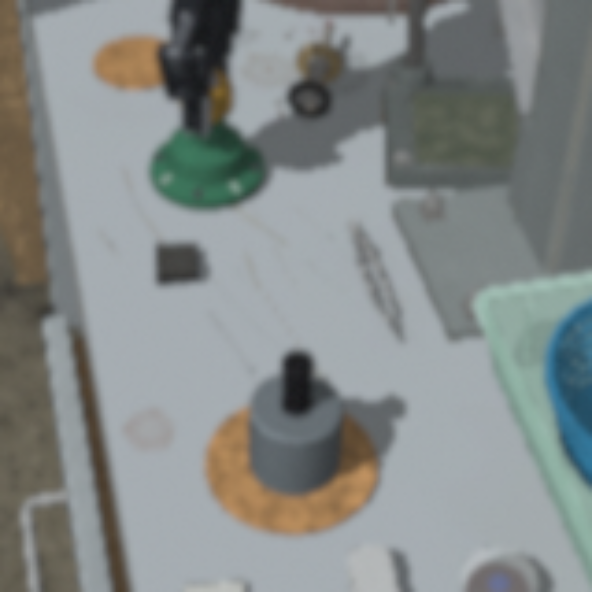

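```bash
python3 - <<'E'
from h import *
print(order.hand_in()); print(env.get_state()["clock"])
E
```

```text
the job is handed in; nothing more can be done
None
the job is handed in; nothing more can be done
```

I moved the cover to the larger cork mat, screwed the nut down to its stop and backed it off a quarter turn. The job was handed in at about 31 s with the gripper still holding the nut. No verdict is reported.

- **Cover:** I lifted it by its handle and lowered it onto the mat until the wrist force showed contact, then let go. In the last side picture it stands upright. By the release pose it is about 1 mm from the mat centre as I measured it.
- **Nut down:** I turned it clockwise in one grip, about 2.8 rad in all. The wrist torque then jumped from below 0.1 to 1.1 N m, and the red mark shifted about 0.15 rad against the fingers, so it had bottomed out.
- **Nut backed off:** The last joint turned back 1.59 rad. The red mark barely moved against the fingers, so I put the nut at about 1.55 rad, inside the 1.22 to 1.92 window. The fingers are closed on it at the 40 N setting, with an opening of 39 mm, and the arm is at rest.
- **Disagreements:** Estimates of the spindle axis differed by 2–3 mm between views, so I used an average. That left 3–10 N of push on the tool while turning and at the end, far below the 40 N and 120 N limits.
- **Bystanders:** The foam pad and tweezers look unmoved in the last picture. I did not check the others one by one at the end, but the tool worked well above them.

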